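Load the bottle caddy, pull its telescoping handle to the second stop and hold it up

ROBOT

A 6-joint arm with a two-finger parallel gripper is mounted at the origin on the work surface. World frame = base frame: x ahead of the robot, y to its left, z up, the work surface at z = 0. Lengths are in m, angles in degrees, forces in N, time in s.
With the tool pointing down it reaches from about 0.375 to 0.9 m from the base axis. Payload 3.1 kg.
Tool frame: the origin (TCP) lies at the very end of the fingers, on their centre line; the grasp point (between the pads) lies bot.grip_point_offset behind it (bot.grip_point_offset is the distance from the TCP to the grasp point, in m); z points along the fingers, y is the line along which they close (so a half turn about z gives the same grasp; the last joint's range is limited). The gripper opens to 87 mm and grips with 3 to 60 N. Pads are 19 mm wide; open, the fingers measure 117 mm over their backs; the gripper's body (75 mm by 190 mm) begins 51 mm behind the grasp point.
Start: joints at [56.35, 30.224, 82.088, -0, 67.689, -10.227], TCP at [0.248, 0.573, 0.223] pointing down, gripper open.
Joint ranges: [-176.69, 176.69], [-43.24, 126.21], [12.49, 139.97], [-82, 262], [0, 151.66], [-163.58, 163.58]. Speed limits (degrees/s): [159.86, 159.86, 180, 180, 180, 180].

INTERFACE

Orientations are given as a 3x3 rotation matrix whose columns are the frame's x, y, z axes.
In Python, from rig import bot, viewer, ticket gives the robot as it stands.
- The arm moves only by the tool servo_tool, never from a script. Its argument "targets" is a list of rows, each an object with "offset": the shift along the tool's x, y, z in m, a list of three; "dr": the turn, a rotation vector about the tool's x, y, z in degrees, a list of three. In form: [{"offset": [x, y, z], "dr": [ax, ay, az]}, ...]. A call has 1 to 20 rows; each row is the pose to reach, as a shift and turn from the pose commanded when the call began, along the tool's axes at that moment; what a row does not reach only later rows make up. A row lasts 1/12 s, in which the tool goes at most 41.7 mm and 7.16 degrees, less where a joint would pass 70% of its speed; a pose out of reach is approached as far as the arm can. A call with a gripper value outside its range is refused whole. "gripper" is the gripper command: -1 is fully open, 1 is shut, values between are in proportion, set as the call begins (left out, the last holds). The fingers move at their own pace and stop on an object; the grip force is fixed at half the most. Time passes only in rows, so rows that repeat a pose let the fingers close. It gives the time, the measured TCP pose, the force, the opening and the grip force at its end, in the units of the state.
- bot.read_state(): the state, without advancing time (a new reading comes with each control period).
- viewer.capture(name): name is "scene" or "top" or "wrist"; returns a dict with "color" (420x560x3 uint8, red, green, blue), "camera_matrix" (3x3 intrinsics, pixels), "R" (3x3) and "t" (3): a world point X has camera coordinates R X + t. Camera axes: x right, y down, z forward; pixel columns grow to the right and rows downward; lengths in m; the calibration is good to about 2 mm. A picture is of the moment at which its call begins. There is no depth.
- ticket.hand_in(): hands the job in; it is judged then, once.
The state is a dict: "time_s": time; "joint_positions": joint angles; "qvel": joint speeds; "tau": joint torques, N m; "position": TCP position; "tcp_rot": TCP orientation; "force": force on the tool from outside, world axes, zero at the start; "moment": the same for the moment, N m; "opening": opening from 0.0 (shut) to 1.0 (fully open); "grasp_force": force on a finger pad.
Only numpy, scipy, OpenCV 4.12 (cv2) and the standard library are available. Lean on these libraries where they do the work, as an engineer would, in place of code of your own. Each camera call takes 0.05 s, during which the arm holds its last target. There are 200 camera calls.

TASK

Finish packing the skincare caddy: stand the dropper bottle in the three-dot pocket (the free one next to the handle), then the flat-capped bottle in the four-dot pocket (the free one at the end). Then squeeze the T-handle so that its side button is pressed in, pull it up past the first stop to the second, fully out, with the caddy still standing on the tiles, and only then lift the caddy by it a few centimetres, level, all four bottles in their pockets. Finish while holding it up by the extended handle; disturb nothing else on the tiles.

Things in the scene. Friction and masses are not known exactly. Their poses are not given: they have to be found in the camera images.
- dropper_mid (a point): Centre (half-way up) of the loose dropper bottle: amber glass cylinder, 32 mm in diameter, straight up to 74 mm above its foot, then a white collar 23 mm wide and a slim dark rubber bulb 13 mm wide; 106 mm tall, about 70 g. It stands on the tiles, this point 53 mm above its foot. z is its axis, up.
- flatcap_mid (a point): Centre (half-way up) of the loose flat-capped bottle: amber glass cylinder, 32 mm in diameter, straight up to 74 mm above its foot, then a broad flat white cap 31 mm wide; 100 mm tall, about 70 g. It stands on the tiles, this point 50 mm above its foot. It and the dropper bottle may swap places. z is its axis, up.
- dropper_foot (a point): Centre of the foot of the dropper bottle (53 mm below dropper_mid).
- flatcap_foot (a point): Centre of the foot of the flat-capped bottle (50 mm below flatcap_mid).
- caddy_base (a point): Centre of the underside of the loose caddy: white plastic tray 80 (x) by 260 (y) by 26 mm, about 0.75 kg when full. Pockets in a row at y = -102, -58, +58, +102 mm, marked with 1, 2, 3, 4 raised dots. At y = 0 stands a mast, 18 (x) by 28 mm (y), 86 mm high over all, its top collar 21 by 34 mm; the telescoping handle slides in it. z up.
- pocket3 (a point): Centre of the floor of the three-dot pocket, the free one beside the handle: round, 36 mm in diameter, 20 mm deep, its floor 6 mm above the caddy's underside and its mouth 26 mm above it. Axes as for the caddy.
- pocket4 (a point): Centre of the floor of the four-dot pocket, the free one at the caddy's end, same size as pocket3, 44 mm further along the caddy's +y. Axes as for the caddy.
- pocket1 (a point): Centre of the floor of the one-dot pocket at the other end; filled from the start by the pump bottle (same size as the loose ones, 105 mm tall), which stays there. Axes as for the caddy.
- pocket2 (a point): Centre of the floor of the two-dot pocket on the other side of the handle; filled from the start by the dome-capped bottle (105 mm tall), which stays there. Axes as for the caddy.
- pump_foot (a point): Centre of the foot of the pump bottle standing in pocket1.
- dome_foot (a point): Centre of the foot of the dome-capped bottle standing in pocket2.
- handle_grip (a point): Centre of the handle's grey T-bar, 97 mm above the caddy's underside when pushed in; moves with it. Bar 24 mm thick (caddy x), 68 long (caddy y), 20 high; what is below is narrower (12 to 21 mm in x). Release button in the middle of its -x side, 18 long, 12 high, 4 mm proud: squeezing the bar's middle across its thickness presses it flush. Axes as the caddy.
- handle (a joint): Handle pulled up, m: 0 pushed in, 0.028 first stop, 0.056 second stop (end of travel). A spring pin locks it at 0 and at each stop while the button is out; with the button held in it slides, about 1.5 N of friction, past the first stop to the second. Pulling on beyond that lifts the caddy.
- release (a joint): How far the release button is pressed, in m: 0 out, 0.004 flush with the bar; the pin is free beyond about 0.0025. Spring, about 5 N when flush.

How it is judged (in metres and radians):
On the way, in this order (a step that is already met when the one before it is completed fails the run):
1. the dropper bottle stands in the three-dot pocket, let go (distance between dropper_foot and pocket3 below 0.006 m and contact force between dropper and the fingers below 0.2 N), for 0.2 s.
2. the flat-capped bottle stands in the four-dot pocket, let go, the dropper bottle still in its own (distance between flatcap_foot and pocket4 below 0.006 m and distance between dropper_foot and pocket3 below 0.006 m and contact force between flatcap and the fingers below 0.2 N), for 0.2 s.
3. the handle is pulled out to the second stop while the caddy still stands on the tiles (value of joint handle above 0.053 m and height (world z) of caddy_base below 0.012 m), for 0.02 s.
At the end, for the whole second after the job is handed in: Fingers on the handle (over 2 N), handle out over 53 of 56 mm, caddy's underside 20 to 200 mm up, off the tiles, level within 0.2 rad, under 30 mm/s; dropper bottle in the three-dot pocket, flat-capped in the four-dot, pump and dome-capped in the one- and two-dot, each within 6 mm of its seat (value of joint handle above 0.053 m and height (world z) of caddy_base between 0.02 and 0.2 m and angle between caddy_base's own z axis and vertical below 0.2 rad and contact force between handle and the fingers above 2 N and contact force between caddy and table below 0.2 N and linear speed of caddy below 0.03 m/s and distance between dropper_foot and pocket3 below 0.006 m and distance between flatcap_foot and pocket4 below 0.006 m and distance between pump_foot and pocket1 below 0.006 m and distance between dome_foot and pocket2 below 0.006 m); the arm keeps its last pose, push and grip.
It fails at once if the caddy is lifted off the tiles before its handle is at the second stop (height (world z) of caddy_base above 0.012 m and value of joint handle below 0.05 m).
It fails at once if a bottle is knocked over (angle between any of dropper_mid, flatcap_mid, pump_foot, dome_foot's own z axis and vertical above 0.7 rad).
It fails at once if something else on the tiles is pushed out of its place (over 20 mm) (distance of any of thermo_case, tweezer, dish, cotton_pot, pill_box, comb, jar from where it was at the start of the episode above 0.02 m).
It also fails if it takes over 72 s, if anything falls off the work surface, if the arm or the gripper's body presses on something with over 40 N, if the wrist force passes 120 N, or if a joint passes its speed limit or range.

## Working session

There is one attempt and no reset: what is moved stays moved. The work goes in short steps, Python scripts to look and compute and a tool call to move; the robot and the scene stay as the last step left them, time stands still between calls to the robot, and variables do not carry over. Pictures are saved under pics/ and viewed, at most 10 in all, crops included, and the job is handed in when it is done.

Besides the shell and the picture viewer there is one more tool, called in YAML: its name, and indented under it one key for each argument. servo_tool: Moves the arm, as the interface text tells. Its arguments: {"type":"object","properties":{"targets":{"type":"array"},"gripper":{"type":"number"}},"required":["targets"]}

```bash
mkdir -p pics; ls; python3 - <<'E'
from rig import bot, viewer
import cv2,numpy as np,pickle
s=bot.read_state()
print({k:np.round(v,4).tolist() for k,v in s.items()}, bot.grip_point_offset)
for n in ("scene","top","wrist"):
    c=viewer.capture(n); pickle.dump(c,open(f"pics/{n}0.pkl","wb"))
    cv2.imwrite(f"pics/{n}0.png",c["color"][:,:,::-1])
    print(n,c["camera_matrix"].tolist(),np.round(c["R"],4).tolist(),np.round(c["t"],4).tolist())
E
```

```text
pics
{'time_s': 0.0, 'joint_positions': [56.3508, 30.2787, 82.1572, -0.0012, 67.6895, -10.2272], 'qvel': [-0.0709, -0.033, -0.0631, -0.0843, 0.0492, 0.0499], 'tau': [-0.0006, -44.004, -17.6589, 0.0631, 0.0583, -0.0002], 'position': [0.248, 0.5729, 0.2216], 'tcp_rot': [[-0.9176, 0.3975, -0.0012], [0.3975, 0.9176, -0.0018], [0.0004, -0.0022, -1.0]], 'force': [-0.6902, -0.8929, 0.8835], 'moment': [-0.0117, -0.0099, -0.0205], 'grasp_force': 0.0, 'opening': 0.9971} 0.0187
scene [[494.9491216067912, 0.0, 285.1938050919385], [0.0, 494.9491216067912, 211.19875004923918], [0.0, 0.0, 1.0]] [[0.2569, 0.9664, -0.0074], [0.6064, -0.1671, -0.7774], [-0.7525, 0.1952, -0.629]] [-0.1563, -0.2563, 1.4819]
top [[542.9783686525129, 0.0, 282.3487532279403], [0.0, 542.9783686525129, 217.37829951045035], [0.0, 0.0, 1.0]] [[-0.0165, -0.9997, -0.0174], [-0.9837, 0.0194, -0.1787], [0.179, 0.0141, -0.9837]] [0.0328, 0.5633, 0.925]
wrist [[367.35126598560726, 0.0, 277.0704107892938], [0.0, 367.35126598560726, 209.74939652375357], [0.0, 0.0, 1.0]] [[0.3967, 0.9179, -0.0016], [0.8913, -0.3847, 0.24], [0.2197, -0.0967, -0.9708]] [-0.6253, -0.0292, 0.39]
```

View pics/top0.png

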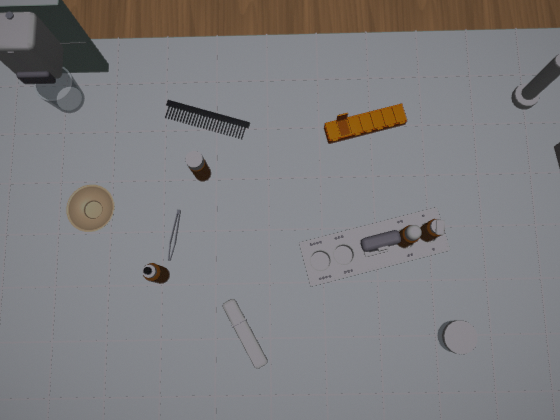

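View pics/scene0.png

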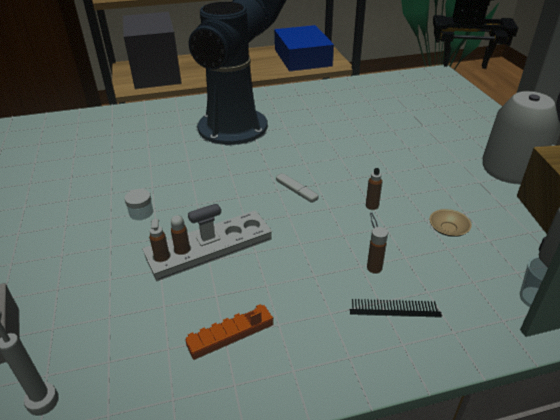

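Top view: dropper (bulb ~(149,270)), flat-cap (~(195,158)), caddy centred ~(375,247) with free pockets at (319,261) and (343,254), and the dome and pump bottles at the right end. I'll use an enlarged composite for precise pixels.

```bash
cat > h.py <<'E'
import pickle,cv2,numpy as np
def load(n): return pickle.load(open(f"pics/{n}.pkl","rb"))
def at_z(c,uv,z):
    R,t,K=c["R"],c["t"],c["camera_matrix"]
    o=-R.T@t; d=R.T@np.linalg.solve(K,[uv[0],uv[1],1.]); return o+d*(z-o[2])/d[2]
def proj(c,X):
    p=c["camera_matrix"]@(c["R"]@np.asarray(X,float)+c["t"]); return p[:2]/p[2]
def crop(c,x,y,w,h,s):
    im=cv2.resize(c["color"][y:y+h,x:x+w,::-1],None,fx=s,fy=s,interpolation=cv2.INTER_CUBIC)
    im=cv2.convertScaleAbs(im,alpha=1.6,beta=15)
    for i in range(0,w,10): cv2.line(im,(i*s,0),(i*s,10 if (x+i)%50==0 else 4),(0,0,255),1)
    for j in range(0,h,10): cv2.line(im,(0,j*s),(10 if (y+j)%50==0 else 4,j*s),(0,0,255),1)
    return im
E
python3 - <<'E'
from h import *
t=load("top0");s=load("scene0")
a=crop(t,290,200,160,90,5)
b=crop(t,130,250,50,50,5);d=crop(t,180,140,50,50,5);e=crop(s,350,160,60,50,5)
bot=np.hstack([b,d,e]);cv2.imwrite("pics/z0.png",np.vstack([a[:,:800],bot[:150*5][:, :800]])[:600] if False else np.vstack([cv2.resize(a,(600,338)),cv2.resize(bot,(600,188))]))
cv2.imwrite("pics/z0.png",np.vstack([a[:350],bot]) if bot.shape[1]==800 else 0)
E
python3 -c "
import cv2;print(cv2.imread('pics/z0.png').shape)"
```

```text
(600, 800, 3)
```

View pics/z0.png

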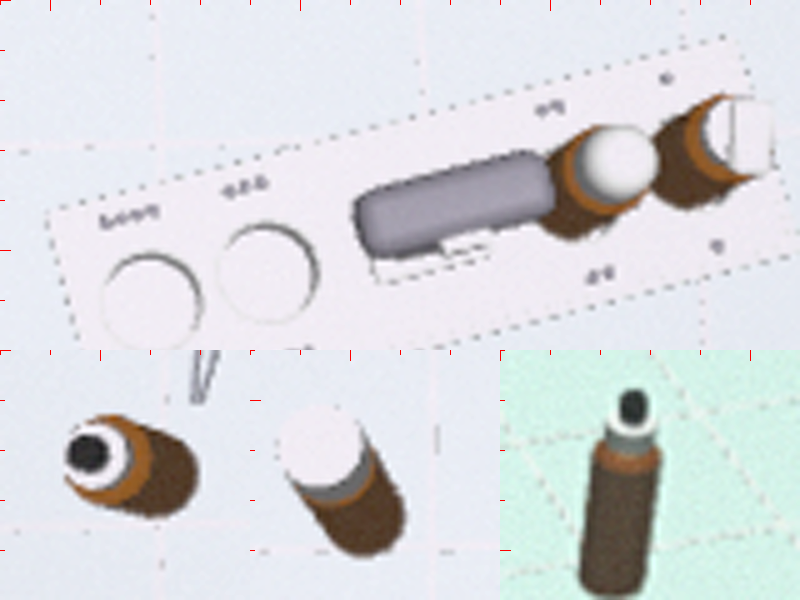

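```bash
python3 - <<'E'
from h import *
t=load("top0");s=load("scene0")
r=lambda *a:np.round(at_z(*a),4)
p4=r(t,(320.4,260.6),.026);p3=r(t,(343.4,254.6),.026)
g=r(t,(380.6,241),.107)
print("p4",p4,"p3",p3,np.linalg.norm(p4-p3),"grip",g)
c1=r(t,(299.4,242.4),.026);c2=r(t,(436,207.4),.026);v=c1-c2
print("corner",c1,c2,np.linalg.norm(v),"yaw",np.degrees(np.arctan2(-v[0],v[1])))
v=p4-g;print("yaw pg",np.degrees(np.arctan2(-v[0],v[1])),np.linalg.norm(v[:2]))
print("drop bulb",r(t,(147.4,270.6),.106),"foot",r(t,(161.4,275.4),0))
print("flat cap",r(t,(194,159),.1),"foot",r(t,(203.2,173.2),0))
# scene checks: dropper bulb tip-centre
print("drop scene top",r(s,(350+13.3*2+0,160+11),.1) , "drop scene collarbase")
print("scale",np.linalg.norm(t["R"].T@t["t"]))
E
```

```text
p4 [ 0.4872 -0.0448  0.026 ] p3 [ 0.4973 -0.0869  0.026 ] 0.04329457240809753 grip [ 0.5101 -0.142   0.107 ]
corner [ 0.5212 -0.0074  0.026 ] [ 0.5814 -0.2603  0.026 ] 0.2599662478092108 yaw 13.389434845674065
yaw pg 13.256946457028727 0.09986115360839767
drop bulb [0.4678 0.249  0.106 ] foot [0.4676 0.2506 0.    ]
flat cap [0.6614 0.1744 0.1   ] foot [0.6625 0.1744 0.    ]
drop scene top [0.4706 0.2502 0.1   ] drop scene collarbase
scale 1.0835029659655404
```

servo_tool:
  targets:
    - {"offset": [-0.0236,-0.0149,0.004],"dr": [0,0,3.8]}
    - {"offset": [-0.0472,-0.0298,0.008],"dr": [0,0,7.6]}
    - {"offset": [-0.0708,-0.0447,0.012],"dr": [0,0,11.4]}
    - {"offset": [-0.0944,-0.0597,0.016],"dr": [0,0,15.2]}
    - {"offset": [-0.118,-0.0746,0.02],"dr": [0,0,19]}
    - {"offset": [-0.1416,-0.0895,0.025],"dr": [0,0,22.8]}
    - {"offset": [-0.1652,-0.1044,0.03],"dr": [0,0,26.6]}
    - {"offset": [-0.1887,-0.1193,0.035],"dr": [0,0,30.4]}
    - {"offset": [-0.2123,-0.1342,0.04],"dr": [0,0,34.2]}
    - {"offset": [-0.2359,-0.1491,0.045],"dr": [0,0,38]}
    - {"offset": [-0.2595,-0.1641,0.05],"dr": [0,0,41.8]}
    - {"offset": [-0.2831,-0.179,0.055],"dr": [0,0,45.6]}
    - {"offset": [-0.3067,-0.1939,0.06],"dr": [0,0,49.4]}
    - {"offset": [-0.3303,-0.2088,0.0616],"dr": [0,0,53.2]}
    - {"offset": [-0.3303,-0.2088,0.0616],"dr": [0,0,53.2]}
    - {"offset": [-0.3303,-0.2088,0.0616],"dr": [0,0,53.2]}
    - {"offset": [-0.3303,-0.2088,0.0616],"dr": [0,0,53.2]}
  gripper: -1

```text
time_s: 1.57
position: [0.468, 0.2507, 0.1608]
tcp_rot: [[-0.232, 0.973, -0.001], [0.973, 0.232, 0.0], [0.0, -0.001, -1.0]]
force: [-0.4, -0.4, 0.1]
opening: 1.0
grasp_force: 0.0
```

```bash
cat >> h.py <<'E'
def st():
    from rig import bot
    s=bot.read_state(); R=np.array(s["tcp_rot"]);p=np.array(s["position"])
    print("t",round(s["time_s"],2),"p",p.round(4),"yaw_y",np.degrees(np.arctan2(R[1,1],R[0,1])).round(2),"z",R[:,2].round(4),"F",np.round(s["force"],2),"open",round(s["opening"],3),"gf",round(s["grasp_force"],2))
    return s,R,p
def goto(X,yaw=13.4):
    s,R,p=st(); y=np.radians(yaw); Y=np.array([np.cos(y),np.sin(y),0]);Z=np.array([0,0,-1.]);T=np.c_[np.cross(Y,Z),Y,Z]
    print("offset",(R.T@(np.array(X)-p)).round(4),"dr",np.degrees(cv2.Rodrigues(R.T@T)[0].ravel()).round(2))
def snap(n,f):
    from rig import viewer
    c=viewer.capture(n); pickle.dump(c,open(f"pics/{f}.pkl","wb")); cv2.imwrite(f"pics/{f}.png",c["color"][:,:,::-1]); return c
E
python3 - <<'E'
from h import *
goto([.468,.250,.16]); c=snap("wrist","w1")
for X in ([.468,.25,.106],[.468,.25,.074],[.468,.25,0]): print(proj(c,X).round(1))
E
```

```text
t 1.57 p [0.468  0.2507 0.1608] yaw_y 13.39 z [-1.1e-03  1.0e-04 -1.0e+00] F [-0.38 -0.38  0.06] open 1.0 gf 0.0
offset [-0.0007 -0.0001  0.0008] dr [-0.06 -0.02 -0.01]
[276.3 230.7]
[276.4 217.3]
[276.5 195.9]
```

View pics/w1.png

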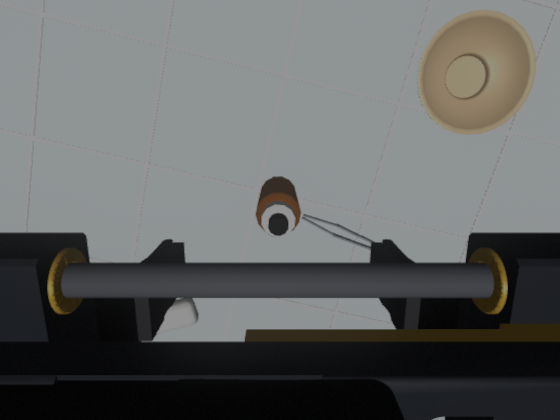

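The bulb sits at (278,223) and the foot's far edge at (277,177), midway between the fingers. I'll compare this with the prediction.

```bash
python3 - <<'E'
from h import *
c=load("w1");print("cam",(-c["R"].T@c["t"]).round(4))
print("bulb",at_z(c,(278,223.5),.106).round(4), "foot far edge",at_z(c,(277.5,177),0).round(4))
print("body top edges z.074 L/R",at_z(c,(257,214),.074).round(4),at_z(c,(300,212),.074).round(4))
t=load("top0")
hs=cv2.cvtColor(t["color"],cv2.COLOR_RGB2GRAY)[250:300,130:180]
m=(hs<60).astype(np.uint8);ys,xs=np.nonzero(m);print(xs.min()+130,xs.max()+130,ys.min()+250,ys.max()+250)
for X in ([.468,.25,.106],[.468,.255,.106]): print("top",proj(t,X).round(1))
s=load("scene0")
for X in ([.468,.25,.1],[.468,.255,.1]): print("scene",proj(s,X).round(1))
E
```

```text
cam [0.453  0.3154 0.3237]
bulb [0.468  0.2548 0.106 ] foot far edge [0.4648 0.2669 0.    ]
body top edges z.074 L/R [0.4542 0.2492 0.074 ] [0.4832 0.2576 0.074 ]
144 168 263 282
top [146.8 270.5]
top [143.8 270.5]
scene [376.1 170.4]
scene [378.1 170. ]
```

servo_tool:
  targets:
    - {"offset": [0,0,0.02],"dr": [0,0,0]}
    - {"offset": [0,0,0.04],"dr": [0,0,0]}
    - {"offset": [0,0,0.06],"dr": [0,0,0]}
    - {"offset": [0,0,0.08],"dr": [0,0,0]}
    - {"offset": [0,0,0.1],"dr": [0,0,0]}
    - {"offset": [0,0,0.112],"dr": [0,0,0]}
    - {"offset": [0,0,0.1195],"dr": [0,0,0]}
    - {"offset": [0,0,0.1195],"dr": [0,0,0]}
    - {"offset": [0,0,0.1195],"dr": [0,0,0]}

```text
time_s: 2.37
position: [0.4681, 0.2513, 0.0416]
tcp_rot: [[-0.233, 0.973, -0.0], [0.973, 0.233, 0.0], [0.0, -0.0, -1.0]]
force: [0.7, 0.6, 0.5]
opening: 0.998
grasp_force: 0.0
```

servo_tool:
  targets:
    - {"offset": [0,0,0],"dr": [0,0,0]}
    - {"offset": [0,0,0],"dr": [0,0,0]}
    - {"offset": [0,0,0],"dr": [0,0,0]}
    - {"offset": [0,0,0],"dr": [0,0,0]}
    - {"offset": [0,0,0],"dr": [0,0,0]}
    - {"offset": [0,0,0],"dr": [0,0,0]}
    - {"offset": [0,0,0],"dr": [0,0,0]}
    - {"offset": [0,0,0],"dr": [0,0,0]}
    - {"offset": [0,0,0],"dr": [0,0,0]}
    - {"offset": [0,0,0],"dr": [0,0,0]}
  gripper: 1

```text
time_s: 3.2
position: [0.4685, 0.2506, 0.0414]
tcp_rot: [[-0.231, 0.973, -0.0], [0.973, 0.231, -0.0], [-0.0, -0.0, -1.0]]
force: [-0.1, -0.4, 0.2]
opening: 0.36
grasp_force: 30.0
```

servo_tool:
  targets:
    - {"offset": [0,0,-0.02],"dr": [0,0,0]}
    - {"offset": [0,0,-0.045],"dr": [0,0,0]}
    - {"offset": [0,0,-0.07],"dr": [0,0,0]}
    - {"offset": [-0.02,-0.003,-0.085],"dr": [0,0,0]}
    - {"offset": [-0.045,-0.0066,-0.09],"dr": [0,0,0]}
    - {"offset": [-0.07,-0.0103,-0.09],"dr": [0,0,0]}
    - {"offset": [-0.095,-0.014,-0.09],"dr": [0,0,0]}
    - {"offset": [-0.12,-0.0177,-0.09],"dr": [0,0,0]}
    - {"offset": [-0.145,-0.0214,-0.09],"dr": [0,0,0]}
    - {"offset": [-0.17,-0.0251,-0.09],"dr": [0,0,0]}
    - {"offset": [-0.195,-0.0288,-0.09],"dr": [0,0,0]}
    - {"offset": [-0.22,-0.0325,-0.09],"dr": [0,0,0]}
    - {"offset": [-0.245,-0.0362,-0.09],"dr": [0,0,0]}
    - {"offset": [-0.27,-0.0399,-0.09],"dr": [0,0,0]}
    - {"offset": [-0.29,-0.0428,-0.09],"dr": [0,0,0]}
    - {"offset": [-0.31,-0.0458,-0.09],"dr": [0,0,0]}
    - {"offset": [-0.325,-0.048,-0.09],"dr": [0,0,0]}
    - {"offset": [-0.335,-0.0495,-0.09],"dr": [0,0,0]}
    - {"offset": [-0.335,-0.0495,-0.09],"dr": [0,0,0]}
    - {"offset": [-0.335,-0.0495,-0.09],"dr": [0,0,0]}

```text
time_s: 4.87
position: [0.4975, -0.0867, 0.1313]
tcp_rot: [[-0.23, 0.973, -0.001], [0.973, 0.23, 0.001], [0.001, -0.0, -1.0]]
force: [-1.2, -0.1, -0.7]
opening: 0.356
grasp_force: 30.0
```

```bash
python3 - <<'E'
from h import *
goto([.498,-.087,.13]); c=snap("wrist","w2");t=snap("top","t2");s=snap("scene","s2")
print("cam",(-c["R"].T@c["t"]).round(4))
cv2.imwrite("pics/z2.png",np.vstack([np.hstack([crop(t,290,190,160,100,3),crop(s,140,180,106,100,3)[:, :320]]),cv2.resize(cv2.convertScaleAbs(c["color"][100:300,60:460,::-1],alpha=1.5),(798,300),interpolation=cv2.INTER_AREA)]) if 0 else np.vstack([np.hstack([crop(t,290,190,160,100,3),crop(s,180,170,106,100,3)]),cv2.resize(c["color"][60:265,100:500,::-1],(798,300))]))
E
```

```text
t 4.87 p [ 0.4975 -0.0867  0.1313] yaw_y 13.31 z [-7.e-04  7.e-04 -1.e+00] F [-1.22 -0.12 -0.72] open 0.356 gf 30.0
offset [-0.0004  0.0004  0.0013] dr [-0.03 -0.05 -0.09]
cam [ 0.4826 -0.0221  0.2942]
```

View pics/z2.png

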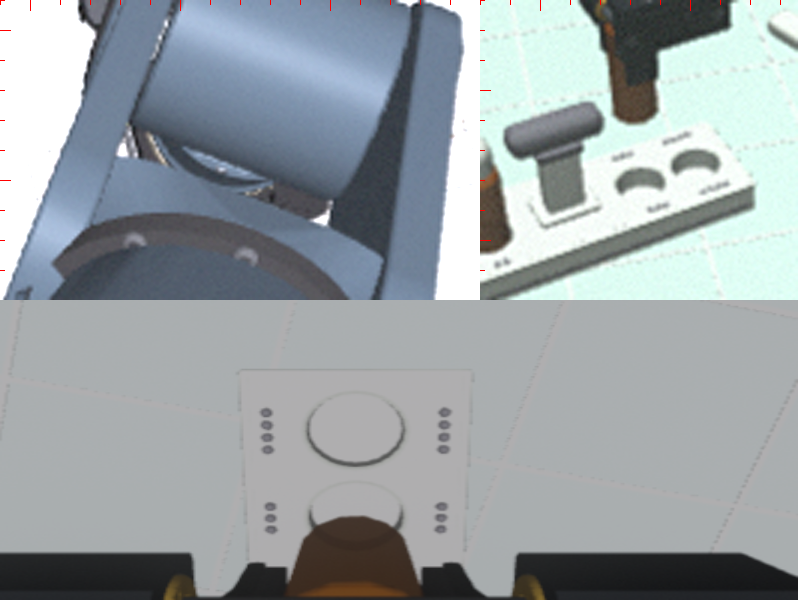

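Wrist view: pocket 4's mouth is at about (278.4,148.2). Pocket 3's dots are centred near v≈208, and the held bottle's foot edge is at (278,207.6).

```bash
python3 - <<'E'
from h import *
c=load("w2")
p4=at_z(c,(278.4,148.2),.026);print("p4",p4.round(4))
Y=np.array([-.2317,.9728,0]);X=np.array([.9728,.2317,0])
print("p3 from p4",(p4-.044*Y).round(4))
for n,uv in dict(d4L=(100+267/1.995,60+131/1.463),d4R=(100+445/1.995,60+131/1.463),d3L=(100+270.5/1.995,60+218/1.463),d3R=(100+441/1.995,60+217/1.463)).items(): print(n,at_z(c,uv,.027).round(4))
e=at_z(c,(278,207.6),.090);print("foot near edge->centre",(e-.016*Y).round(4))
# edges of tray top, right/left/front
for n,q in dict(fl=(240,70),fr=(472,70)).items(): print(n,at_z(c,(100+q[0]/1.995,60+q[1]/1.463),.026).round(4))
s=load("s2");ox,oy=180,170
f=lambda x,y,z:at_z(s,(ox+x/3,oy+y/3),z).round(4)
print("scene p3",f(641,181-0,.026) if 0 else at_z(s,(180+(641-480)/3,170+181/3),.026).round(4),"p4",at_z(s,(180+(696-480)/3,170+162/3),.026).round(4),"foot front",at_z(s,(180+(634-480)/3,170+113/3),.09).round(4))
E
```

```text
p4 [ 0.4882 -0.0416  0.026 ]
p3 from p4 [ 0.4984 -0.0844  0.026 ]
d4L [ 0.4572 -0.0499  0.027 ]
d4R [ 0.5197 -0.035   0.027 ]
d3L [ 0.4675 -0.0927  0.027 ]
d3R [ 0.5296 -0.0774  0.027 ]
foot near edge->centre [ 0.4982 -0.0852  0.09  ]
fl [ 0.4419 -0.0237  0.026 ]
fr [ 0.5216 -0.0048  0.026 ]
scene p3 [ 0.5005 -0.0866  0.026 ] p4 [ 0.4903 -0.0439  0.026 ] foot front [ 0.5019 -0.0871  0.09  ]
```

servo_tool:
  targets:
    - {"offset": [0,0.0004,0.015],"dr": [0,0,0]}
    - {"offset": [0,0.0004,0.03],"dr": [0,0,0]}
    - {"offset": [0,0.0004,0.045],"dr": [0,0,0]}
    - {"offset": [0,0.0004,0.055],"dr": [0,0,0]}
    - {"offset": [0,0.0004,0.06],"dr": [0,0,0]}
    - {"offset": [0,0.0004,0.062],"dr": [0,0,0]}
    - {"offset": [0,0.0004,0.064],"dr": [0,0,0]}
    - {"offset": [0,0.0004,0.066],"dr": [0,0,0]}
    - {"offset": [0,0.0004,0.068],"dr": [0,0,0]}
    - {"offset": [0,0.0004,0.068],"dr": [0,0,0]}

```text
time_s: 5.85
position: [0.4983, -0.0867, 0.0636]
tcp_rot: [[-0.231, 0.973, 0.0], [0.973, 0.231, -0.0], [-0.0, 0.0, -1.0]]
force: [-0.3, 0.5, 0.2]
opening: 0.361
grasp_force: 30.0
```

servo_tool:
  targets:
    - {"offset": [0,0,0.003],"dr": [0,0,0]}
    - {"offset": [0,0,0.006],"dr": [0,0,0]}
    - {"offset": [0,0,0.009],"dr": [0,0,0]}
    - {"offset": [0,0,0.012],"dr": [0,0,0]}
    - {"offset": [0,0,0.0145],"dr": [0,0,0]}
    - {"offset": [0,0,0.0155],"dr": [0,0,0]}
    - {"offset": [0,0,0.0155],"dr": [0,0,0]}

```text
time_s: 6.43
position: [0.498, -0.0866, 0.0476]
tcp_rot: [[-0.231, 0.973, -0.001], [0.973, 0.231, 0.0], [0.0, -0.001, -1.0]]
force: [-0.8, 0.7, -1.8]
opening: 0.355
grasp_force: 30.0
```

servo_tool:
  targets:
    - {"offset": [0,0,0],"dr": [0,0,0]}
    - {"offset": [0,0,0],"dr": [0,0,0]}
    - {"offset": [0,0,0],"dr": [0,0,0]}
    - {"offset": [0,0,0],"dr": [0,0,0]}
    - {"offset": [0,0,0],"dr": [0,0,0]}
    - {"offset": [0,0,0],"dr": [0,0,0]}
    - {"offset": [0,0,0],"dr": [0,0,0]}
    - {"offset": [0,0,-0.01],"dr": [0,0,0]}
    - {"offset": [0,0,-0.025],"dr": [0,0,0]}
    - {"offset": [0,0,-0.045],"dr": [0,0,0]}
    - {"offset": [0,0,-0.07],"dr": [0,0,0]}
    - {"offset": [0,0,-0.095],"dr": [0,0,0]}
    - {"offset": [0,0,-0.12],"dr": [0,0,0]}
    - {"offset": [0,0,-0.12],"dr": [0,0,0]}
    - {"offset": [0,0,-0.12],"dr": [0,0,0]}
  gripper: -1

```text
time_s: 7.68
position: [0.4992, -0.087, 0.17]
tcp_rot: [[-0.231, 0.973, 0.004], [0.973, 0.232, -0.002], [-0.003, 0.004, -1.0]]
force: [-0.1, -0.3, -0.3]
opening: 0.994
grasp_force: 0.0
```

```bash
python3 - <<'E'
from h import *
goto([.662,.1744,.17]); c=snap("wrist","w3")
for X in ([.498,-.0866,.112],[.498,-.0866,.08]): print(proj(c,X).round(1))
E
```

```text
t 7.68 p [ 0.4992 -0.087   0.17  ] yaw_y 13.39 z [ 0.0041 -0.0017 -1.    ] F [-0.14 -0.29 -0.31] open 0.994 gf 0.0
offset [2.166e-01 2.189e-01 2.000e-04] dr [ 0.21  0.15 -0.01]
[274.4 226.8]
[274.5 213.9]
```

View pics/w3.png

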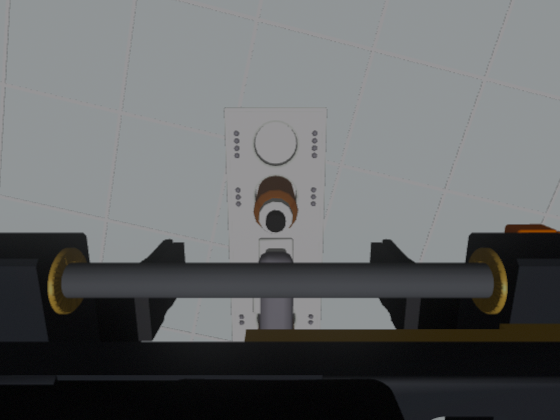

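The dropper stands upright in pocket 3 (bulb at (276,221)), and pocket 4 is free at (275.5,143). Next is the flat-cap.

servo_tool:
  targets:
    - {"offset": [0.012,0.012,0],"dr": [0,0,0]}
    - {"offset": [0.028,0.028,0],"dr": [0,0,0]}
    - {"offset": [0.045,0.045,0],"dr": [0,0,0]}
    - {"offset": [0.062,0.062,0],"dr": [0,0,0]}
    - {"offset": [0.08,0.08,0],"dr": [0,0,0]}
    - {"offset": [0.098,0.098,0],"dr": [0,0,0]}
    - {"offset": [0.116,0.116,0],"dr": [0,0,0]}
    - {"offset": [0.134,0.134,0],"dr": [0,0,0]}
    - {"offset": [0.152,0.153,0],"dr": [0,0,0]}
    - {"offset": [0.17,0.172,0],"dr": [0,0,0]}
    - {"offset": [0.188,0.19,0],"dr": [0,0,0]}
    - {"offset": [0.202,0.204,0],"dr": [0,0,0]}
    - {"offset": [0.212,0.214,0],"dr": [0,0,0]}
    - {"offset": [0.2166,0.2189,0],"dr": [0,0,0]}
    - {"offset": [0.2166,0.2189,0],"dr": [0,0,0]}
    - {"offset": [0.2166,0.2189,0],"dr": [0,0,0]}
    - {"offset": [0.2166,0.2189,0],"dr": [0,0,0]}

```text
time_s: 9.15
position: [0.6601, 0.1737, 0.1671]
tcp_rot: [[-0.231, 0.973, -0.002], [0.973, 0.231, -0.001], [-0.0, -0.002, -1.0]]
force: [0.8, 0.1, 0.8]
opening: 1.003
grasp_force: 0.0
```

```bash
python3 - <<'E'
from h import *
goto([.662,.1744,.0413]); c=snap("wrist","w4")
im=c["color"][:235,150:400].astype(int)
m=((im[...,0]-im[...,2]>20)&(im.sum(2)<330)).astype(np.uint8)
n,l,s,ce=cv2.connectedComponentsWithStats(m);
for i in range(1,n):
    if s[i,4]>100: print(s[i]+[150,0,0,0,0],ce[i]+[150,0])
R=16e-3;A=np.linspace(0,6.28,60)
for P in [(.662,.1744)]:
    pr=np.array([proj(c,[P[0]+R*np.cos(a),P[1]+R*np.sin(a),z]) for a in A for z in (0,.074)]);print("pred body",pr.min(0),pr.max(0))
E
```

```text
t 9.15 p [0.6601 0.1737 0.1671] yaw_y 13.34 z [-2.3e-03 -7.0e-04 -1.0e+00] F [0.77 0.12 0.79] open 1.003 gf 0.0
offset [0.0002 0.0023 0.1258] dr [-0.14  0.01 -0.06]
[261 189  40  14 110] [280.3        193.09090909]
pred body [257.34250041 176.08381009] [301.76815549 234.86063292]
```

```bash
python3 - <<'E'
from h import *
c=load("w4");im=c["color"]
print([(v,im[v,280].tolist()) for v in range(168,240,3)])
g=im[180].sum(1);print([(u,int(im[183,u].sum())) for u in range(250,310,3)])
print([(u,int(im[200,u].sum())) for u in range(250,310,3)])
E
```

```text
[(168, [146, 150, 152]), (171, [146, 150, 151]), (174, [104, 102, 99]), (177, [57, 47, 40]), (180, [56, 46, 40]), (183, [56, 47, 41]), (186, [55, 46, 40]), (189, [70, 52, 40]), (192, [71, 70, 68]), (195, [70, 72, 71]), (198, [140, 140, 141]), (201, [151, 150, 152]), (204, [151, 150, 151]), (207, [151, 150, 151]), (210, [151, 150, 151]), (213, [151, 150, 151]), (216, [151, 150, 151]), (219, [151, 150, 152]), (222, [151, 150, 151]), (225, [151, 150, 151]), (228, [151, 150, 151]), (231, [151, 150, 151]), (234, [151, 150, 151]), (237, [151, 150, 151])]
[(250, 448), (253, 449), (256, 449), (259, 450), (262, 448), (265, 202), (268, 145), (271, 143), (274, 145), (277, 142), (280, 144), (283, 145), (286, 141), (289, 143), (292, 144), (295, 273), (298, 448), (301, 447), (304, 449), (307, 449)]
[(250, 448), (253, 448), (256, 448), (259, 449), (262, 187), (265, 209), (268, 232), (271, 425), (274, 454), (277, 454), (280, 452), (283, 454), (286, 452), (289, 439), (292, 281), (295, 205), (298, 195), (301, 395), (304, 449), (307, 448)]
```

servo_tool:
  targets:
    - {"offset": [0,0.0022,0.01],"dr": [0,0,0]}
    - {"offset": [0,0.0022,0.03],"dr": [0,0,0]}
    - {"offset": [0,0.0022,0.05],"dr": [0,0,0]}
    - {"offset": [0,0.0022,0.07],"dr": [0,0,0]}
    - {"offset": [0,0.0022,0.09],"dr": [0,0,0]}
    - {"offset": [0,0.0022,0.108],"dr": [0,0,0]}
    - {"offset": [0,0.0022,0.12],"dr": [0,0,0]}
    - {"offset": [0,0.0022,0.1255],"dr": [0,0,0]}
    - {"offset": [0,0.0022,0.1255],"dr": [0,0,0]}
    - {"offset": [0,0.0022,0.1255],"dr": [0,0,0]}

```text
time_s: 10.03
position: [0.6636, 0.175, 0.0427]
tcp_rot: [[-0.231, 0.973, 0.001], [0.973, 0.231, 0.0], [-0.0, 0.001, -1.0]]
force: [0.2, -0.7, 0.8]
opening: 1.0
grasp_force: 0.0
```

servo_tool:
  targets:
    - {"offset": [0,0,0],"dr": [0,0,0]}
    - {"offset": [0,0,0],"dr": [0,0,0]}
    - {"offset": [0,0,0],"dr": [0,0,0]}
    - {"offset": [0,0,0],"dr": [0,0,0]}
    - {"offset": [0,0,0],"dr": [0,0,0]}
    - {"offset": [0,0,0],"dr": [0,0,0]}
    - {"offset": [0,0,0],"dr": [0,0,0]}
    - {"offset": [0,0,0],"dr": [0,0,0]}
    - {"offset": [0,0,0],"dr": [0,0,0]}
    - {"offset": [0,0,0],"dr": [0,0,0]}
  gripper: 1

```text
time_s: 10.87
position: [0.6631, 0.1752, 0.0423]
tcp_rot: [[-0.231, 0.973, -0.0], [0.973, 0.231, -0.0], [0.0, -0.0, -1.0]]
force: [-0.7, -0.8, -0.4]
opening: 0.356
grasp_force: 29.9
```

```bash
python3 - <<'E'
from h import *
goto([.4878,-.0440,.18])
E
```

```text
t 10.87 p [0.6631 0.1752 0.0423] yaw_y 13.38 z [-3.e-04 -1.e-04 -1.e+00] F [-0.74 -0.82 -0.37] open 0.356 gf 29.89
offset [-0.1727 -0.2213 -0.1376] dr [-0.02 -0.   -0.02]
```

servo_tool:
  targets:
    - {"offset": [0,0,-0.02],"dr": [0,0,0]}
    - {"offset": [0,0,-0.045],"dr": [0,0,0]}
    - {"offset": [0,0,-0.07],"dr": [0,0,0]}
    - {"offset": [-0.006,-0.008,-0.095],"dr": [0,0,0]}
    - {"offset": [-0.018,-0.023,-0.113],"dr": [0,0,0]}
    - {"offset": [-0.033,-0.042,-0.118],"dr": [0,0,0]}
    - {"offset": [-0.048,-0.0615,-0.118],"dr": [0,0,0]}
    - {"offset": [-0.063,-0.081,-0.118],"dr": [0,0,0]}
    - {"offset": [-0.078,-0.1,-0.118],"dr": [0,0,0]}
    - {"offset": [-0.093,-0.119,-0.118],"dr": [0,0,0]}
    - {"offset": [-0.108,-0.138,-0.118],"dr": [0,0,0]}
    - {"offset": [-0.123,-0.157,-0.118],"dr": [0,0,0]}
    - {"offset": [-0.138,-0.177,-0.118],"dr": [0,0,0]}
    - {"offset": [-0.151,-0.194,-0.118],"dr": [0,0,0]}
    - {"offset": [-0.162,-0.208,-0.118],"dr": [0,0,0]}
    - {"offset": [-0.169,-0.217,-0.118],"dr": [0,0,0]}
    - {"offset": [-0.1727,-0.2213,-0.118],"dr": [0,0,0]}
    - {"offset": [-0.1727,-0.2213,-0.118],"dr": [0,0,0]}
    - {"offset": [-0.1727,-0.2213,-0.118],"dr": [0,0,0]}
    - {"offset": [-0.1727,-0.2213,-0.118],"dr": [0,0,0]}

```text
time_s: 12.53
position: [0.4887, -0.0436, 0.1605]
tcp_rot: [[-0.232, 0.973, 0.001], [0.973, 0.232, 0.0], [-0.0, 0.001, -1.0]]
force: [-0.2, 0.0, -1.6]
opening: 0.359
grasp_force: 29.9
```

```bash
python3 - <<'E'
from h import *
goto([.4878,-.0440,.0485]); c=snap("wrist","w5")
s=snap("scene","s5")
cv2.imwrite("pics/z5.png",np.vstack([crop(c,160,120,200,120,4)[:330],cv2.resize(crop(s,140,150,160,130,2),(800,650))[:270]]) if 0 else np.hstack([crop(c,200,120,130,120,3),crop(s,140,140,136,120,3)]))
E
```

```text
t 12.53 p [ 0.4887 -0.0436  0.1605] yaw_y 13.41 z [ 9.e-04  0.e+00 -1.e+00] F [-0.22  0.04 -1.62] open 0.359 gf 29.89
offset [-0.0002 -0.0011  0.112 ] dr [0.05 0.01 0.01]
```

View pics/z5.png

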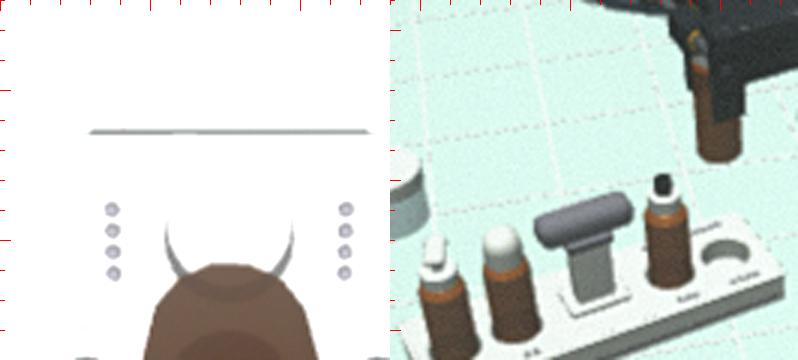

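```bash
python3 - <<'E'
from h import *
c=load("w5");Y=np.array([-.2317,.9728,0]);X=np.array([.9728,.2317,0])
l=at_z(c,(237.6,200.2),.027);r=at_z(c,(315.2,200.2),.027);m=(l+r)/2
e=at_z(c,(276.7,207.7),.118)-.016*Y
a=at_z(c,(200+90/3,120+131/3),.026);b=at_z(c,(200+370/3,120+131/3),.026);f=(a+b)/2-.028*Y
for n,q in (("dots",m),("foot",e),("edge",f)): print(n,q.round(4),"rel foot x,y(caddy)",((q-e)@X).round(4),((q-e)@Y).round(4))
d=b-a;print(np.linalg.norm(d),np.degrees(np.arctan2(d[1],d[0])))
E
```

```text
dots [ 0.4885 -0.0424  0.027 ] rel foot x,y(caddy) -0.0002 0.0004
foot [ 0.4887 -0.0427  0.118 ] rel foot x,y(caddy) 0.0 0.0
edge [ 0.4882 -0.0403  0.026 ] rel foot x,y(caddy) 0.0 0.0024
0.07549517938326541 13.44768866028532
```

servo_tool:
  targets:
    - {"offset": [0.0003,-0.0005,0.02],"dr": [0,0,0]}
    - {"offset": [0.0003,-0.0005,0.04],"dr": [0,0,0]}
    - {"offset": [0.0003,-0.0005,0.058],"dr": [0,0,0]}
    - {"offset": [0.0003,-0.0005,0.072],"dr": [0,0,0]}
    - {"offset": [0.0003,-0.0005,0.082],"dr": [0,0,0]}
    - {"offset": [0.0003,-0.0005,0.088],"dr": [0,0,0]}
    - {"offset": [0.0003,-0.0005,0.09],"dr": [0,0,0]}
    - {"offset": [0.0003,-0.0005,0.092],"dr": [0,0,0]}
    - {"offset": [0.0003,-0.0005,0.094],"dr": [0,0,0]}
    - {"offset": [0.0003,-0.0005,0.096],"dr": [0,0,0]}
    - {"offset": [0.0003,-0.0005,0.096],"dr": [0,0,0]}

```text
time_s: 13.55
position: [0.4875, -0.0439, 0.0647]
tcp_rot: [[-0.231, 0.973, 0.001], [0.973, 0.231, -0.0], [-0.0, 0.001, -1.0]]
force: [-0.5, -0.7, -0.8]
opening: 0.359
grasp_force: 29.9
```

servo_tool:
  targets:
    - {"offset": [0,0,0.003],"dr": [0,0,0]}
    - {"offset": [0,0,0.006],"dr": [0,0,0]}
    - {"offset": [0,0,0.009],"dr": [0,0,0]}
    - {"offset": [0,0,0.012],"dr": [0,0,0]}
    - {"offset": [0,0,0.0145],"dr": [0,0,0]}
    - {"offset": [0,0,0.016],"dr": [0,0,0]}
    - {"offset": [0,0,0.016],"dr": [0,0,0]}

```text
time_s: 14.13
position: [0.4872, -0.0438, 0.0483]
tcp_rot: [[-0.231, 0.973, -0.0], [0.973, 0.231, 0.0], [0.0, -0.0, -1.0]]
force: [-0.7, 0.1, -1.1]
opening: 0.36
grasp_force: 29.9
```

servo_tool:
  targets:
    - {"offset": [0,0,0],"dr": [0,0,0]}
    - {"offset": [0,0,0],"dr": [0,0,0]}
    - {"offset": [0,0,0],"dr": [0,0,0]}
    - {"offset": [0,0,0],"dr": [0,0,0]}
    - {"offset": [0,0,0],"dr": [0,0,0]}
    - {"offset": [0,0,0],"dr": [0,0,0]}
    - {"offset": [0,0,0],"dr": [0,0,0]}
    - {"offset": [0,0,-0.01],"dr": [0,0,0]}
    - {"offset": [0,0,-0.025],"dr": [0,0,0]}
    - {"offset": [0,0,-0.045],"dr": [0,0,0]}
    - {"offset": [0,0,-0.07],"dr": [0,0,0]}
    - {"offset": [0,0,-0.095],"dr": [0,0,0]}
    - {"offset": [0,0,-0.12],"dr": [0,0,0]}
    - {"offset": [0,0,-0.14],"dr": [0,0,0]}
    - {"offset": [0,0,-0.14],"dr": [0,0,0]}
    - {"offset": [0,0,-0.14],"dr": [0,0,0]}
  gripper: -1

```text
time_s: 15.47
position: [0.4879, -0.044, 0.19]
tcp_rot: [[-0.232, 0.973, 0.003], [0.973, 0.232, -0.001], [-0.002, 0.003, -1.0]]
force: [-0.0, 0.7, 0.0]
opening: 0.998
grasp_force: 0.0
```

```bash
python3 - <<'E'
from h import *
goto([.5112,-.1423,.185]); c=snap("wrist","w6"); s=snap("scene","s6"); 
cv2.imwrite("pics/z6.png",np.hstack([crop(c,200,100,130,140,3),crop(s,140,160,136,140,3)]))
E
```

```text
t 15.47 p [ 0.4879 -0.044   0.19  ] yaw_y 13.39 z [ 0.0034 -0.0011 -1.    ] F [-0.01  0.72  0.  ] open 0.998 gf 0.0
offset [-1.011e-01 -1.000e-04  5.200e-03] dr [ 0.17  0.11 -0.01]
```

View pics/z6.png

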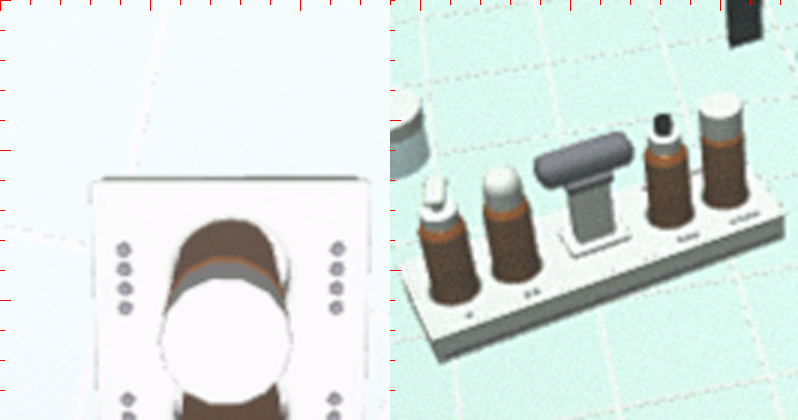

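All four bottles are seated (dropper bulb (~231,201), flat-cap beside it in the scene view). Next I'll move over the handle and down to grip height.

servo_tool:
  targets:
    - {"offset": [-0.015,0,0],"dr": [0,0,0]}
    - {"offset": [-0.035,0,0],"dr": [0,0,0]}
    - {"offset": [-0.055,0,0],"dr": [0,0,0]}
    - {"offset": [-0.075,0,0],"dr": [0,0,0]}
    - {"offset": [-0.092,-0.0003,0],"dr": [0,0,0]}
    - {"offset": [-0.1013,-0.0003,0],"dr": [0,0,0]}
    - {"offset": [-0.1013,-0.0003,0.015],"dr": [0,0,0]}
    - {"offset": [-0.1013,-0.0003,0.035],"dr": [0,0,0]}
    - {"offset": [-0.1013,-0.0003,0.055],"dr": [0,0,0]}
    - {"offset": [-0.1013,-0.0003,0.075],"dr": [0,0,0]}
    - {"offset": [-0.1013,-0.0003,0.09],"dr": [0,0,0]}
    - {"offset": [-0.1013,-0.0003,0.1],"dr": [0,0,0]}
    - {"offset": [-0.1013,-0.0003,0.108],"dr": [0,0,0]}
    - {"offset": [-0.1013,-0.0003,0.1115],"dr": [0,0,0]}
    - {"offset": [-0.1013,-0.0003,0.1115],"dr": [0,0,0]}
    - {"offset": [-0.1013,-0.0003,0.1115],"dr": [0,0,0]}

```text
time_s: 16.9
position: [0.5107, -0.1425, 0.0772]
tcp_rot: [[-0.231, 0.973, 0.0], [0.973, 0.231, -0.0], [-0.0, 0.0, -1.0]]
force: [-0.4, 0.1, 0.0]
opening: 1.002
grasp_force: 0.0
```

servo_tool:
  targets:
    - {"offset": [0,0,0],"dr": [0,0,0]}
    - {"offset": [0,0,0],"dr": [0,0,0]}
    - {"offset": [0,0,0],"dr": [0,0,0]}
    - {"offset": [0,0,0],"dr": [0,0,0]}
    - {"offset": [0,0,0],"dr": [0,0,0]}
    - {"offset": [0,0,0],"dr": [0,0,0]}
    - {"offset": [0,0,0],"dr": [0,0,0]}
    - {"offset": [0,0,0],"dr": [0,0,0]}
    - {"offset": [0,0,0],"dr": [0,0,0]}
    - {"offset": [0,0,0],"dr": [0,0,0]}
    - {"offset": [0,0,0],"dr": [0,0,0]}
    - {"offset": [0,0,0],"dr": [0,0,0]}
  gripper: 1

```text
time_s: 17.9
position: [0.5111, -0.1424, 0.0771]
tcp_rot: [[-0.231, 0.973, 0.001], [0.973, 0.231, -0.0], [-0.0, 0.001, -1.0]]
force: [2.6, 1.0, 1.4]
opening: 0.271
grasp_force: 30.0
```

servo_tool:
  targets:
    - {"offset": [0,0,-0.001],"dr": [0,0,0]}
    - {"offset": [0,0,-0.002],"dr": [0,0,0]}
    - {"offset": [0,0,-0.003],"dr": [0,0,0]}
    - {"offset": [0,0,-0.004],"dr": [0,0,0]}
    - {"offset": [0,0,-0.005],"dr": [0,0,0]}
    - {"offset": [0,0,-0.006],"dr": [0,0,0]}

```text
time_s: 18.4
position: [0.5108, -0.1425, 0.0831]
tcp_rot: [[-0.231, 0.973, 0.001], [0.973, 0.231, -0.0], [-0.0, 0.001, -1.0]]
force: [3.0, 1.3, -2.0]
opening: 0.273
grasp_force: 30.0
```

Only about 2 N of drag, so the handle is sliding.

servo_tool:
  targets:
    - {"offset": [0,0,-0.002],"dr": [0,0,0]}
    - {"offset": [0,0,-0.004],"dr": [0,0,0]}
    - {"offset": [0,0,-0.006],"dr": [0,0,0]}
    - {"offset": [0,0,-0.008],"dr": [0,0,0]}
    - {"offset": [0,0,-0.01],"dr": [0,0,0]}
    - {"offset": [0,0,-0.012],"dr": [0,0,0]}
    - {"offset": [0,0,-0.014],"dr": [0,0,0]}
    - {"offset": [0,0,-0.016],"dr": [0,0,0]}
    - {"offset": [0,0,-0.018],"dr": [0,0,0]}
    - {"offset": [0,0,-0.02],"dr": [0,0,0]}
    - {"offset": [0,0,-0.022],"dr": [0,0,0]}
    - {"offset": [0,0,-0.024],"dr": [0,0,0]}
    - {"offset": [0,0,-0.026],"dr": [0,0,0]}
    - {"offset": [0,0,-0.027],"dr": [0,0,0]}

```text
time_s: 19.57
position: [0.5105, -0.1425, 0.1103]
tcp_rot: [[-0.231, 0.973, 0.0], [0.973, 0.231, -0.0], [-0.0, 0.0, -1.0]]
force: [2.9, -0.5, -2.1]
opening: 0.272
grasp_force: 30.0
```

servo_tool:
  targets:
    - {"offset": [0,0,-0.002],"dr": [0,0,0]}
    - {"offset": [0,0,-0.004],"dr": [0,0,0]}
    - {"offset": [0,0,-0.006],"dr": [0,0,0]}
    - {"offset": [0,0,-0.008],"dr": [0,0,0]}
    - {"offset": [0,0,-0.01],"dr": [0,0,0]}
    - {"offset": [0,0,-0.012],"dr": [0,0,0]}
    - {"offset": [0,0,-0.014],"dr": [0,0,0]}
    - {"offset": [0,0,-0.016],"dr": [0,0,0]}
    - {"offset": [0,0,-0.018],"dr": [0,0,0]}
    - {"offset": [0,0,-0.02],"dr": [0,0,0]}
    - {"offset": [0,0,-0.021],"dr": [0,0,0]}
    - {"offset": [0,0,-0.021],"dr": [0,0,0]}

```text
time_s: 20.57
position: [0.5106, -0.1425, 0.1313]
tcp_rot: [[-0.231, 0.973, 0.0], [0.973, 0.231, -0.0], [-0.0, 0.0, -1.0]]
force: [2.1, 0.2, 0.3]
opening: 0.271
grasp_force: 30.0
```

servo_tool:
  targets:
    - {"offset": [0,0,-0.0005],"dr": [0,0,0]}
    - {"offset": [0,0,-0.001],"dr": [0,0,0]}
    - {"offset": [0,0,-0.0015],"dr": [0,0,0]}
    - {"offset": [0,0,-0.002],"dr": [0,0,0]}
    - {"offset": [0,0,-0.002],"dr": [0,0,0]}
    - {"offset": [0,0,-0.002],"dr": [0,0,0]}

```text
time_s: 21.07
position: [0.5105, -0.1425, 0.133]
tcp_rot: [[-0.231, 0.973, -0.0], [0.973, 0.231, -0.0], [-0.0, -0.0, -1.0]]
force: [2.0, -0.5, -1.2]
opening: 0.273
grasp_force: 30.0
```

servo_tool:
  targets:
    - {"offset": [0,0,-0.0005],"dr": [0,0,0]}
    - {"offset": [0,0,-0.001],"dr": [0,0,0]}
    - {"offset": [0,0,-0.0015],"dr": [0,0,0]}
    - {"offset": [0,0,-0.002],"dr": [0,0,0]}
    - {"offset": [0,0,-0.0025],"dr": [0,0,0]}
    - {"offset": [0,0,-0.003],"dr": [0,0,0]}
    - {"offset": [0,0,-0.003],"dr": [0,0,0]}

```text
time_s: 21.65
position: [0.5101, -0.1422, 0.1358]
tcp_rot: [[-0.231, 0.973, -0.001], [0.973, 0.231, 0.0], [0.001, -0.001, -1.0]]
force: [0.4, -0.6, -7.9]
opening: 0.272
grasp_force: 30.0
```

Force is now about 8 N, the caddy's weight, so the second stop is reached. Lifting gently.

servo_tool:
  targets:
    - {"offset": [0,0,-0.001],"dr": [0,0,0]}
    - {"offset": [0,0,-0.003],"dr": [0,0,0]}
    - {"offset": [0,0,-0.006],"dr": [0,0,0]}
    - {"offset": [0,0,-0.01],"dr": [0,0,0]}
    - {"offset": [0,0,-0.014],"dr": [0,0,0]}
    - {"offset": [0,0,-0.018],"dr": [0,0,0]}
    - {"offset": [0,0,-0.022],"dr": [0,0,0]}
    - {"offset": [0,0,-0.026],"dr": [0,0,0]}
    - {"offset": [0,0,-0.03],"dr": [0,0,0]}
    - {"offset": [0,0,-0.034],"dr": [0,0,0]}
    - {"offset": [0,0,-0.038],"dr": [0,0,0]}
    - {"offset": [0,0,-0.042],"dr": [0,0,0]}
    - {"offset": [0,0,-0.045],"dr": [0,0,0]}
    - {"offset": [0,0,-0.047],"dr": [0,0,0]}
    - {"offset": [0,0,-0.048],"dr": [0,0,0]}
    - {"offset": [0,0,-0.048],"dr": [0,0,0]}
    - {"offset": [0,0,-0.048],"dr": [0,0,0]}
    - {"offset": [0,0,-0.048],"dr": [0,0,0]}
    - {"offset": [0,0,-0.048],"dr": [0,0,0]}
    - {"offset": [0,0,-0.048],"dr": [0,0,0]}

```text
time_s: 23.32
position: [0.5104, -0.1424, 0.1837]
tcp_rot: [[-0.231, 0.973, -0.0], [0.973, 0.231, 0.0], [0.0, -0.0, -1.0]]
force: [0.0, 0.0, -6.5]
opening: 0.27
grasp_force: 30.0
```

```bash
python3 - <<'E'
from h import *
st(); s=snap("scene","s9")
cv2.imwrite("pics/z9.png",crop(s,120,120,180,170,3))
E
```

```text
t 23.32 p [ 0.5104 -0.1424  0.1837] yaw_y 13.38 z [-4.e-04  2.e-04 -1.e+00] F [ 0.05  0.02 -6.47] open 0.27 gf 30.0
```

View pics/z9.png

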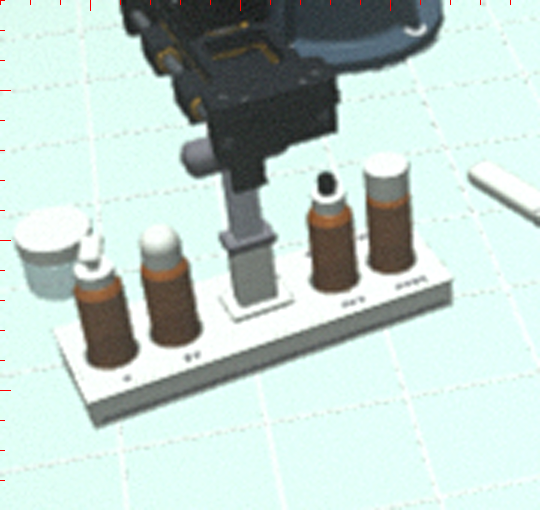

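The caddy is about 5 cm up and level, with all four bottles seated and the handle extended (mast top at (248,240), bar in the fingers). Handing in.

```bash
python3 -c "
from rig import ticket
print(ticket.hand_in())"
```

```text
the job is handed in; nothing more can be done
None
```

The caddy is packed and the job is handed in: the arm holds it level about 5 cm up by the fully extended handle, with all four bottles in their pockets. The hand-in returned no verdict, so I can't confirm it was judged a pass.

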